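# Unlock the cam fasteners and open the control box

### The arm

A 6-joint arm with a two-finger parallel gripper is mounted at the origin on a cart in front of the work surface, level with it; the furniture and walls round the work are solid. World frame = base frame: x ahead of the robot, y to its left, z up, the work surface at z = 0. Lengths are in mm, angles in rad, forces in N, time in s.
With the tool pointing down it reaches from about 350 to 975 mm from the base axis. Payload 7.1 kg.
Tool frame: the origin (TCP) lies at the very end of the fingers, on their centre line; the grasp point (between the pads) lies ctrl.hold_point_z behind it (ctrl.hold_point_z is the distance from the TCP to the grasp point, in mm); z points along the fingers, y is the line along which they close (so a half turn about z gives the same grasp; the last joint's range is limited). The gripper opens to 88 mm and grips with 3 to 60 N. Pads are 20 mm wide; open, the fingers measure 115 mm over their backs; the gripper's body (75 mm by 178 mm) begins 61 mm behind the grasp point.
Start: joints at [-1.277, 0.423, 1.63, -0, 1.089, -0.019], TCP at [192.345, -594.65, 222.675] pointing down, gripper open.
Joint ranges: [-3, 3], [-0.9, 2.11], [0.09, 2.58], [-1.31, 4.45], [0.11, 2.69], [-2.54, 2.54]. Speed limits (rad/s): [2.39, 2.39, 3.01, 3.14, 3.14, 3.14].

### API

Orientations are given as a rotation vector (axis times angle).
In Python, from workcell import ctrl gives the robot as it stands. The module is installed in compiled form; this text tells all that it offers.
- The arm moves only by the shell command python3 -m creep 'ROWS'. ROWS is JSON, a list of rows, each an object with "translation": the shift along the tool's x, y, z in mm, a list of three; "angular": the turn, a rotation vector about the tool's x, y, z in rad, a list of three; "jaw": the opening, from 0 (shut) to 1 (fully open). A call has exactly 8 rows; each row is the pose to reach, as a shift and turn from the pose commanded when the call began, along the tool's axes at that moment; what a row does not reach only later rows make up. A row lasts 1/8 s, in which the tool goes at most 62.5 mm and 10.7 degrees, less where a joint would pass 70% of its speed; a pose out of reach is approached as far as the arm can. A call with a gripper value outside its range is refused whole. The fingers move at their own pace and stop on an object; the grip force is fixed at half the most. Time passes only in rows, so rows that repeat a pose let the fingers close, or fill a call up. It gives the time, the measured TCP pose, the force, the opening and the grip force at its end, in the units of the state.
- ctrl.get_obs(): the state, without advancing time (a new reading comes with each control period).
- ctrl.get_image(name): name is "scene" or "side" or "wrist"; returns the picture (400x640x3 uint8, red, green, blue); there is no depth.
- ctrl.camera_info(name): a dict with "camera_matrix" (3x3 intrinsics, pixels), "world_from_camera" (4x4, takes a point from camera to world coordinates). Camera axes: x right, y up, looking along -z (the intrinsics and any distortion apply to the point x, -y, -z); pixel columns grow to the right and rows downward; lengths in mm; the calibration is good to about 2 mm. The wrist camera is an equidistant fisheye: a pixel r from the principal point sees the ray r / f radians off the axis. A picture is of the moment at which its call begins: read the wrist's pose just before it. camera_info takes no time and is no camera call; for the wrist camera it gives the pose at the moment of the call.
- ctrl.close_job(): hands the job in; it is judged then, once.
Trained networks look in the newest picture that a camera, given by its name, has taken for a name from the list of things; names that differ only in an ending like _2 or _b are one class to them, and where a whole thing is asked for, a point or a joint stands for the part that bears it (a point fixed in the world has none). Each returns a list of dicts, best first, with "score" (0 to 1); they miss things now and then, are a little off and sometimes report something else, mostly with a low value. They report only what shows in the picture. A call takes as long as a camera call.
- ctrl.look_for(camera, label): "rect" ([left, top, right, bottom] in pixels, round what is visible of it).
The state is a dict: "t": time; "qpos": joint angles; "qvel": joint speeds; "joint_torque": joint torques, N m; "ee_pos": TCP position; "orientation": TCP orientation; "ft_force": force on the tool from outside, world axes, zero at the start; "moment": the same for the moment, N m; "width": finger opening in mm; "grasp_force": force on a finger pad.
Only numpy, scipy, OpenCV 4.12 (cv2) and the standard library are available. Lean on these libraries where they do the work, as an engineer would, in place of code of your own. Each camera call takes 0.05 s, during which the arm holds its last target. There are 200 camera calls.

### The job

Open the grey control box so that the electrician can get at the breakers: with its door still shut, turn both lever-handled cam fasteners on its top a full quarter turn, up to their stops, to unlocked, and then swing the door wide open, at least three quarters of the way to its stop, without flinging it. Leave the levers unlocked and the door standing open, and do not knock the things lying about.

Things in the scene. Friction and masses are not known exactly. Their poses are not given: they have to be found in the camera images.
- control_box: Fixed grey steel enclosure on the bench, 150 mm deep (x), 170 wide (y), flat top 120 mm above the bench. Origin under its centre at bench height; its -x axis points out of the door side, towards the robot, +y to the left seen from the robot, z up. All offsets in these notes are (x, y) in this frame. Its yaw varies.
- left_lever (a joint): Left cam fastener on the box's top, upright pivot at (-42, +40) mm. 0 = locked, handle along +x (to the back); turns clockwise from above to a stop at 1.571 = unlocked, handle along -y (to the right). Starts at 0 to 0.3. Handle: black bar 12 mm thick, reaching 58 mm from the pivot, 150 to 178 mm above the bench. Friction about 0.12 N m, no spring: it stays where left and can be pushed round.
- right_lever (a joint): Right cam fastener, like the left one and turning the same way (clockwise from above, 0 locked, 1.571 unlocked), pivot at (-42, -40) mm. Turned first, it is clear of the left one's sweep. Opposite each handle a curved steel cam lip, up to 47 mm from the pivot and 126 to 146 mm above the bench, holds an upright pin on the door's top and frees it only beyond about 1.25 rad.
- left_grip (a point): Point on the left lever's handle, 46 mm from its pivot, 164 mm above the bench, on the middle of the bar; moves with it.
- right_grip (a point): Point on the right lever's handle, 46 mm from its pivot, 164 mm above the bench, on the middle of the bar; moves with it.
- door (a joint): Upright front door: 0 = shut; grows as its left end swings out towards the robot and on to the right, counterclockwise from above; stop at 1.75. Stiff hinge (about 0.12 N m friction, no spring): it stays where left. Plate 10 mm thick, 14 to 118 mm above the bench, only two pins (to 138 mm) stand higher. Held by both cam fasteners.
- door_hinge (a point): Point on the door's upright hinge axis, at (-72, -90) mm of the box, the door's right end; 70 mm above the bench.
- door_edge (a point): Point on the door's inner face, 198 mm from the hinge axis and 6 mm behind the door's line through it, 70 mm above the bench; moves with the door. Here the door overhangs the box: side wall's outer face at y = +85 mm, door's free end at y = +128 mm, so a finger let down beside the box can push the end outwards. Once ajar, push anywhere on the inner face.
- tape_measure: Yellow tape measure, 89x80x32 mm, lying on a low timber batten left of the box; origin under its centre. Bystander.
- abrasive_roll: Roll of abrasive cloth, 74x59x50 mm, standing near the front edge left of the box; origin under its centre. Bystander.
- wax_tin: Round wax tin with a red lid, 67 mm wide and 32 mm high, standing on the low batten (28 mm high) just left of the box; origin under its centre. Bystander.

How it is judged (in metres and radians):
On the way, in this order (a step that is already met when the one before it is completed fails the run):
1. both levers are turned to unlocked while the door is still shut (value of joint each of left_lever, right_lever above 1.35 rad and value of joint door below 0.1 rad), for 0.2 s.
2. the door is swung wide open (value of joint door above 1.25 rad), for 0.2 s.
At the end, for the whole second after the job is handed in: Both levers stand at more than 1.35 rad (unlocked; the stop is at 1.57), the door stands still at more than 1.25 rad open (value of joint each of left_lever, right_lever above 1.35 rad and value of joint door above 1.25 rad and velocity of joint door between -0.05 and 0.05 rad/s); the robot touches nothing.
It fails at once if the door is flung (faster than 2.5 rad/s) (velocity of joint door above 2.5 rad/s).
It fails at once if a bystander is knocked more than 30 mm from its place (distance of any of tape_measure, abrasive_roll, wax_tin from where it was at the start of the episode above 0.03 m).
It also fails if it takes over 64 s, if anything falls off the work surface, if the arm or the gripper's body presses on something with over 40 N, if the wrist force passes 120 N, or if a joint passes its speed limit or range.

## Working session

There is one attempt and no reset: what is moved stays moved. The work goes in short steps, Python scripts to look and compute and a shell command to move; the robot and the scene stay as the last step left them, time stands still between calls to the robot, and variables do not carry over. Pictures are saved under pics/ and viewed, at most 10 in all, crops included, and the job is handed in when it is done.

```bash
mkdir -p pics; python3 - <<'E'
from workcell import ctrl
import cv2,numpy as np
ims=[]
for c in ("scene","side"):
    im=ctrl.get_image(c); cv2.imwrite(f"pics/{c}0.png",im[:,:,::-1])
    i=ctrl.camera_info(c); print(c,np.round(i["camera_matrix"],1).tolist(),np.round(i["world_from_camera"],3).tolist())
    for l in ("control_box","left_lever","right_lever","left_grip","right_grip","door","wax_tin","tape_measure","abrasive_roll"):
        print(l,[(np.round(d["rect"]).tolist(),round(d["score"],2)) for d in ctrl.look_for(c,l)[:2]])
o=ctrl.get_obs(); print({k:np.round(v,3).tolist() for k,v in o.items()}, ctrl.hold_point_z)
E
```

```text
scene [[498.8, 0.0, 314.3], [0.0, 498.8, 205.5], [0.0, 0.0, 1.0]] [[-0.716, -0.559, 0.418, 1082.481], [0.698, -0.563, 0.442, 473.975], [-0.012, 0.608, 0.794, 1173.129], [0.0, 0.0, 0.0, 1.0]]
control_box [([215.0, 161.0, 314.0, 245.0], 0.74)]
left_lever [([259.0, 171.0, 290.0, 190.0], 0.66)]
right_lever [([234.0, 156.0, 265.0, 182.0], 0.74), ([316.0, 232.0, 341.0, 258.0], 0.53)]
left_grip [([260.0, 170.0, 292.0, 190.0], 0.92)]
right_grip [([230.0, 160.0, 266.0, 185.0], 0.89)]
door []
wax_tin [([316.0, 233.0, 344.0, 258.0], 0.75), ([215.0, 162.0, 314.0, 246.0], 0.71)]
tape_measure [([348.0, 251.0, 386.0, 280.0], 0.67)]
abrasive_roll [([396.0, 228.0, 422.0, 258.0], 0.57)]
side [[405.0, 0.0, 320.8], [0.0, 405.0, 202.3], [0.0, 0.0, 1.0]] [[0.414, -0.805, 0.424, 893.391], [0.91, 0.363, -0.2, -297.039], [0.007, 0.469, 0.883, 869.127], [0.0, 0.0, 0.0, 1.0]]
control_box [([216.0, 197.0, 331.0, 323.0], 0.6)]
left_lever [([248.0, 207.0, 287.0, 252.0], 0.64), ([216.0, 193.0, 333.0, 326.0], 0.28)]
right_lever [([220.0, 231.0, 259.0, 278.0], 0.98), ([216.0, 197.0, 301.0, 277.0], 0.7)]
left_grip [([250.0, 205.0, 290.0, 249.0], 0.59)]
right_grip [([220.0, 230.0, 255.0, 278.0], 0.73)]
door [([218.0, 195.0, 299.0, 282.0], 0.78)]
wax_tin [([345.0, 191.0, 378.0, 227.0], 0.87)]
tape_measure [([386.0, 167.0, 421.0, 202.0], 0.83)]
abrasive_roll [([364.0, 125.0, 390.0, 155.0], 0.6)]
{'t': 1.0, 'qpos': [-1.277, 0.423, 1.63, 0.0, 1.089, -0.019], 'qvel': [0.0, 0.001, 0.0, -0.0, -0.001, -0.0], 'joint_torque': [-0.001, -54.458, -27.405, 0.064, 0.017, -0.0], 'ee_pos': [192.368, -594.651, 222.683], 'orientation': [3.103, 0.489, 0.0], 'ft_force': [0.672, 0.502, 0.105], 'moment': [-0.002, 0.019, -0.011], 'grasp_force': 0.0, 'width': 87.695} 18.700000000000003
```

```bash
python3 - <<'E'
import cv2,numpy as np
a=cv2.imread("pics/scene0.png")[140:300,190:440]; cv2.imwrite("pics/s1.png",cv2.resize(a,None,fx=3.2,fy=3.2,interpolation=cv2.INTER_CUBIC))
a=cv2.imread("pics/side0.png")[110:340,190:440]; cv2.imwrite("pics/d1.png",cv2.resize(a,None,fx=2.6,fy=2.6,interpolation=cv2.INTER_CUBIC))
E
```

```text
(no output)
```

View pics/s1.png

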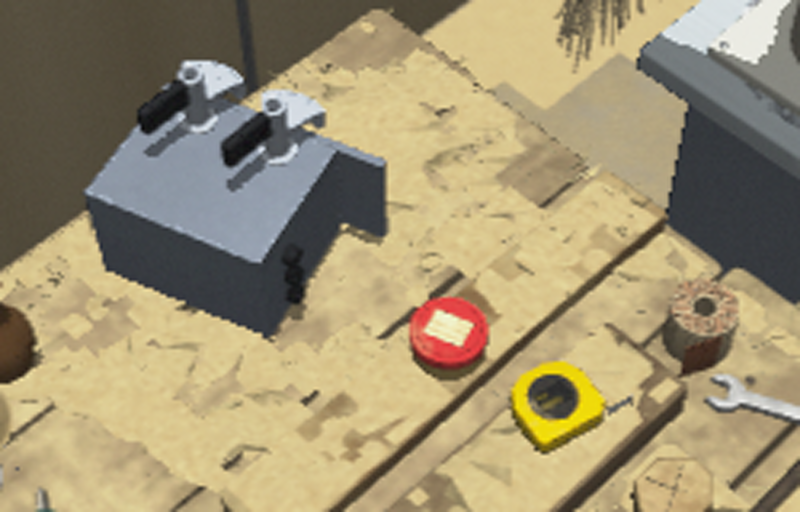

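View pics/d1.png

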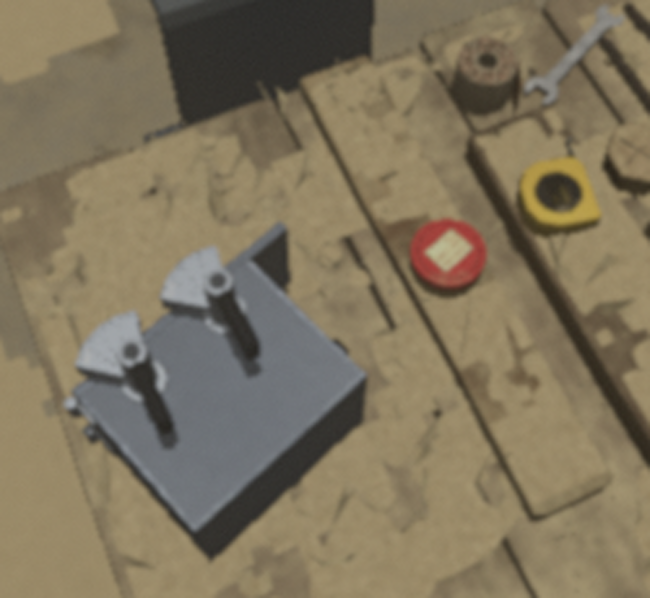

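```bash
cat > h.py <<'E'
import numpy as np
from workcell import ctrl
def proj(c,P):
    i=ctrl.camera_info(c);K=i["camera_matrix"];T=np.linalg.inv(i["world_from_camera"])
    p=np.asarray(P)@T[:3,:3].T+T[:3,3]; p=p*[1,-1,-1]; u=p@np.array(K).T
    return u[:,:2]/u[:,2:]
def b2w(b,q):
    q=np.atleast_2d(q).astype(float);c,s=np.cos(b[2]),np.sin(b[2])
    return np.c_[b[0]+c*q[:,0]-s*q[:,1],b[1]+s*q[:,0]+c*q[:,1],q[:,2]]
E
python3 - <<'E'
from h import *
from scipy.optimize import least_squares
BR,BL,FL,FR=(75,-85,120),(75,85,120),(-75,85,120),(-75,-85,120)
ob={"scene":([BR,BL,FL],np.array([(87,192),(262,262),(335,150)])/3.2+[190,140]),
"side":([FL,BL,BR,FR],np.array([(245,262),(365,378),(195,530),(77,395)])/2.6+[190,110])}
pv={"scene":np.array([(275,100),(190,72)])/3.2+[190,140],"side":np.array([(217,280),(131,350)])/2.6+[190,110]}
def f(b):
    r=[]
    for c in ob:
        r.append(proj(c,b2w(b,ob[c][0]))-ob[c][1])
        r.append(proj(c,b2w(b,[(-42,40,b[3]),(-42,-40,b[3])]))-pv[c])
    return np.concatenate(r).ravel()
for y in(-1,0,1):
    s=least_squares(f,[600,-300,y,178],loss="soft_l1"); print(s.x,s.cost)
b=s.x; print(np.round(s.fun.reshape(-1,2),1).tolist())
for c in ob:
  for py in (40,-40):
    for a in (0,.15,.3):
      print(c,py,a,((proj(c,b2w(b,[(-42+58*np.cos(a),py-58*np.sin(a),178)]))-([190,140] if c=="scene" else [190,110]))*(3.2 if c=="scene" else 2.6)).round())
for n,R in {"wax_tin":([316,233,344,258],[345,191,378,227]),"tape_measure":([348,251,386,280],[386,167,421,202])}.items():
    A=[((r[0]+r[2])/2,(r[1]+r[3])/2) for r in R]
    s=least_squares(lambda p:np.concatenate([(proj(c,[p])-a).ravel() for c,a in zip(("scene","side"),A)]),[600,0,40]); print(n,s.x,s.cost)
print("pts",b2w(b,[(-42,40,0),(-42,-40,0),(-72,-90,0),(-78,108,0),(-72,128,0)]).round())
E
```

```text
[ 606.53452136 -258.96697015   38.0279354   176.58404172] 21.71565260561462
[ 6.06534522e+02 -2.58966970e+02  3.28823574e-01  1.76584042e+02] 21.71565260561777
[ 6.06534520e+02 -2.58966971e+02  3.28823382e-01  1.76584037e+02] 21.71565260571616
[[-2.6, -0.1], [-2.6, 1.0], [1.9, -3.7], [-1.0, 0.9], [-0.2, -0.2], [-1.6, -5.2], [2.4, -0.2], [0.8, 1.6], [-3.2, -3.4], [0.4, -0.3], [0.0, -0.3]]
scene 40 0 [[236. 150.]]
scene 40 0.15 [[227. 146.]]
scene 40 0.3 [[220. 141.]]
scene -40 0 [[152. 117.]]
scene -40 0.15 [[144. 113.]]
scene -40 0.3 [[137. 108.]]
side 40 0 [[271. 332.]]
side 40 0.15 [[261. 339.]]
side 40 0.3 [[250. 345.]]
side -40 0 [[183. 406.]]
side -40 0.15 [[173. 414.]]
side -40 0.3 [[161. 420.]]
wax_tin [549.47029235 -30.61457357  38.99031937] 0.0103165015852447
tape_measure [534.4883338   85.66466883  50.9191438 ] 1.3060463171212229
pts [[ 554. -235.    0.]
 [ 580. -310.    0.]
 [ 567. -367.    0.]
 [ 498. -182.    0.]
 [ 497. -161.    0.]]
```

```bash
python3 -m creep '[{"translation":[60,-18,0],"angular":[0,0,0],"jaw":0},{"translation":[115,-36,0],"angular":[0,0,0],"jaw":0},{"translation":[170,-54,0],"angular":[0,0,0],"jaw":0},{"translation":[225,-72,0],"angular":[0,0,0],"jaw":0},{"translation":[280,-90,0],"angular":[0,0,0],"jaw":0},{"translation":[335,-108,0],"angular":[0,0,0],"jaw":0},{"translation":[390,-125,0],"angular":[0,0,0],"jaw":0},{"translation":[440,-140,0],"angular":[0,0,0],"jaw":0}]'; python3 - <<'E'
from workcell import ctrl
import cv2,numpy as np
i=ctrl.camera_info("wrist");print(np.round(i["camera_matrix"],1).tolist(),np.round(i["world_from_camera"],3).tolist(),{k:v for k,v in i.items() if k not in("camera_matrix","world_from_camera")})
im=ctrl.get_image("wrist");cv2.imwrite("pics/w1.png",im[:,:,::-1])
print(ctrl.get_obs()["ee_pos"],ctrl.get_obs()["orientation"])
E
```

```text
t: 2.0
ee_pos: [569.5, -324.6, 222.8]
orientation: [3.103, 0.49, 0.0]
ft_force: [0.8, -0.8, 0.0]
width: 11.7
grasp_force: 0.0
[[309.7, 0.0, 321.9], [0.0, 309.7, 198.6], [0.0, 0.0, 1.0]] [[0.308, 0.921, 0.237, 633.464], [-0.952, 0.298, 0.077, -303.598], [0.001, -0.249, 0.968, 385.443], [0.0, 0.0, 0.0, 1.0]] {}
[ 574.08807716 -321.32169849  222.90482224] [-3.10215769 -0.4939459  -0.00566323]
```

View pics/w1.png

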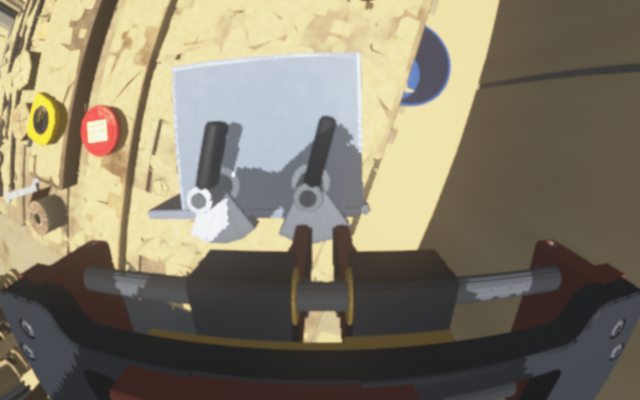

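The wrist view shows the box top's back corners at (174,68) and (359,55), the pivots at (200,200) and (307,198), and the handle tips at about (215,125) and (327,120).

```bash
cat >> h.py <<'E'
def fish(i,P):
    K=i["camera_matrix"];T=np.linalg.inv(i["world_from_camera"])
    p=(np.asarray(P)@T[:3,:3].T+T[:3,3])*[1,-1,-1]
    r=np.hypot(p[:,0],p[:,1]);th=np.arctan2(r,p[:,2])
    return p[:,:2]/r[:,None]*th[:,None]*K[0][0]+[K[0][2],K[1][2]]
def shift(b,q):
    "tool-frame shift from current pose to box-frame point q"
    from scipy.spatial.transform import Rotation as R
    o=ctrl.get_obs();return R.from_rotvec(o["orientation"]).inv().apply(b2w(b,q)-o["ee_pos"]).round(1)
E
python3 - <<'E'
from h import *
from scipy.optimize import least_squares
i=ctrl.camera_info("wrist")
pv={"scene":np.array([(275,100),(190,72)])/3.2+[190,140],"side":np.array([(217,280),(131,350)])/2.6+[190,110]}
cs=np.array([(365,378),(195,530)])/2.6+[190,110]
def f(v):
    b=v[:3];P=[(-42,40,177),(-42,-40,177)]
    r=[fish(i,b2w(b,P))-[(200,200),(307,198)],fish(i,b2w(b,[(75,85,120),(75,-85,120)]))-[(174,68),(359,55)]]
    t=[(-42+57*np.cos(a),y-57*np.sin(a),178) for a,y in((v[3],40),(v[4],-40))]
    r.append(fish(i,b2w(b,t))-[(215,125),(327,120)])
    for c in pv:r.append(proj(c,b2w(b,P))-pv[c])
    r.append(proj("side",b2w(b,[(75,85,120),(75,-85,120)]))-cs)
    return np.concatenate(r).ravel()
s=least_squares(f,[606,-259,.33,.2,.2],loss="soft_l1");print(s.x.round(3),s.fun.reshape(-1,2).round(1).tolist())
b=s.x[:3];np.save("b.npy",s.x)
a=s.x[4]
for d,A in((32,a),(20,a),(20,.8),(18,1.2),(16,1.571)):
    print(d,A,shift(b,(-42+46*np.cos(A)+d*np.sin(A),-40-46*np.sin(A)+d*np.cos(A),153)))
E
```

```text
[ 6.09062e+02 -2.56680e+02  3.29000e-01  2.94000e-01  2.47000e-01] [[-0.1, 2.6], [0.8, 3.2], [-1.1, -4.6], [2.1, -4.4], [-0.2, 1.4], [-0.1, 0.7], [-1.2, 1.8], [-0.4, 0.6], [1.9, 0.3], [1.6, 0.3], [4.0, 0.4], [2.5, 2.4]]
32 0.2467922507502367 [[ 63.8 -30.5  70.1]]
20 0.2467922507502367 [[ 61.  -18.9  70.1]]
20 0.8 [[58.3  8.4 70.1]]
18 1.2 [[45.6 25.9 70.1]]
16 1.571 [[28.2 35.8 70. ]]
```

```bash
python3 -m creep '[{"translation":[40,-20,0],"angular":[0,0,0],"jaw":0},{"translation":[64,-31,0],"angular":[0,0,0],"jaw":0},{"translation":[64,-31,20],"angular":[0,0,0],"jaw":0},{"translation":[64,-31,45],"angular":[0,0,0],"jaw":0},{"translation":[64,-31,68],"angular":[0,0,0],"jaw":0},{"translation":[64,-31,68],"angular":[0,0,0],"jaw":0},{"translation":[62,-22,68],"angular":[0,0,0],"jaw":0},{"translation":[61,-15,68],"angular":[0,0,0],"jaw":0}]'; python3 - <<'E'
from h import *
import cv2
v=np.load("b.npy");b=v[:3]
for d,A in((20,.3),(20,.6),(19,.9),(18,1.2),(17,1.4),(15,1.571),(10,1.571)):
    print(d,A,shift(b,(-42+44*np.cos(A)+d*np.sin(A),-40-44*np.sin(A)+d*np.cos(A),153)))
E
```

```text
t: 3.05
ee_pos: [621.4, -293.7, 155.5]
orientation: [-3.103, -0.488, -0.001]
ft_force: [-0.9, 4.3, -0.2]
width: 0.4
grasp_force: 2.2
20 0.3 [[ 6.2 -5.2  2.5]]
20 0.6 [[6.1 9.2 2.5]]
19 0.9 [[ 1.  23.6  2.5]]
18 1.2 [[-8.3 35.6  2.5]]
17 1.4 [[-16.7  41.8   2.5]]
15 1.571 [[-25.9  45.4   2.5]]
10 1.571 [[-30.9  45.5   2.5]]
```

```bash
python3 -m creep '[{"translation":[3,4,0],"angular":[0,0,0],"jaw":0},{"translation":[3,11,0],"angular":[0,0,0],"jaw":0},{"translation":[1,18,0],"angular":[0,0,0],"jaw":0},{"translation":[-2,25,0],"angular":[0,0,0],"jaw":0},{"translation":[-6,31,0],"angular":[0,0,0],"jaw":0},{"translation":[-11,36,0],"angular":[0,0,0],"jaw":0},{"translation":[-16,40,0],"angular":[0,0,0],"jaw":0},{"translation":[-16,40,0],"angular":[0,0,0],"jaw":0}]'; python3 - <<'E'
from h import *
v=np.load("b.npy");b=v[:3]
for d,A in((17,1.4),(16,1.571),(10,1.571)):
    print(d,A,shift(b,(-42+44*np.cos(A)+d*np.sin(A),-40-44*np.sin(A)+d*np.cos(A),153)))
E
```

```text
t: 4.05
ee_pos: [618.1, -337.1, 154.9]
orientation: [3.102, 0.488, 0.0]
ft_force: [-0.4, -0.4, 0.3]
width: 0.1
grasp_force: 0.0
17 1.4 [[-0.3  1.5  1.9]]
16 1.571 [[-8.5  5.2  1.9]]
10 1.571 [[-14.5   5.3   1.9]]
```

Push in to the stop, watching the force.

```bash
python3 -m creep '[{"translation":[-2,2,0],"angular":[0,0,0],"jaw":0},{"translation":[-4,4,0],"angular":[0,0,0],"jaw":0},{"translation":[-6,5,0],"angular":[0,0,0],"jaw":0},{"translation":[-8,5,0],"angular":[0,0,0],"jaw":0},{"translation":[-10,5,0],"angular":[0,0,0],"jaw":0},{"translation":[-12,5,0],"angular":[0,0,0],"jaw":0},{"translation":[-13,5,0],"angular":[0,0,0],"jaw":0},{"translation":[-13,5,0],"angular":[0,0,0],"jaw":0}]'; python3 - <<'E'
from h import *
v=np.load("b.npy");b=v[:3]
for d,A in((16,1.571),(10,1.571)):
    print(d,A,shift(b,(-42+44*np.cos(A)+d*np.sin(A),-40-44*np.sin(A)+d*np.cos(A),153)))
E
```

```text
t: 5.05
ee_pos: [610.6, -344.4, 154.9]
orientation: [3.102, 0.489, 0.009]
ft_force: [13.4, 3.2, -5.1]
width: 0.5
grasp_force: 6.6
16 1.571 [[0.9 0.5 1.9]]
10 1.571 [[-5.1  0.6  1.9]]
```

```bash
python3 -m creep '[{"translation":[14,0,0],"angular":[0,0,0],"jaw":0},{"translation":[16,0,-25],"angular":[0,0,0],"jaw":0},{"translation":[16,-10,-50],"angular":[0,0,0],"jaw":0},{"translation":[28,-55,-52],"angular":[0,0,0],"jaw":0},{"translation":[42,-105,-52],"angular":[0,0,0],"jaw":0},{"translation":[42,-144,-52],"angular":[0,0,0],"jaw":0},{"translation":[42,-144,-52],"angular":[0,0,0],"jaw":0},{"translation":[42,-144,-52],"angular":[0,0,0],"jaw":0}]'; python3 - <<'E'
from h import *
import cv2
im=ctrl.get_image("wrist");cv2.imwrite("pics/w2.png",im[:,:,::-1])
v=np.load("b.npy");b=v[:3]
for d,A in((32,.294),(20,.294),(20,.6),(19,.9),(18,1.2),(17,1.4),(15,1.571),(12,1.571)):
    print(d,A,shift(b,(-42+44*np.cos(A)+d*np.sin(A),40-44*np.sin(A)+d*np.cos(A),154)))
E
```

```text
t: 6.05
ee_pos: [603.5, -195.2, 207.6]
orientation: [3.102, 0.49, 0.001]
ft_force: [-0.3, 0.3, 0.0]
width: 0.5
grasp_force: 0.0
32 0.294 [[-5.2  1.7 53.4]]
20 0.294 [[-8.5 13.3 53.4]]
20 0.6 [[-8.5 28.  53.4]]
19 0.9 [[-13.7  42.4  53.4]]
18 1.2 [[-23.   54.4  53.4]]
17 1.4 [[-31.3  60.5  53.4]]
15 1.571 [[-40.5  64.2  53.4]]
12 1.571 [[-43.5  64.3  53.4]]
```

View pics/w2.png

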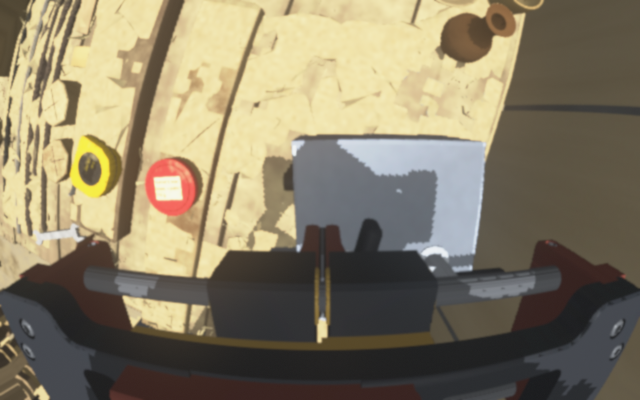

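The left handle (370,235) lies just right of the fingers at (323,240), and the right pivot ring is at (437,255) with its handle turned away to the right. Now lower the fingers and sweep.

```bash
python3 -m creep '[{"translation":[-5,0,20],"angular":[0,0,0],"jaw":0},{"translation":[-5,0,52],"angular":[0,0,0],"jaw":0},{"translation":[-5,0,52],"angular":[0,0,0],"jaw":0},{"translation":[-7,8,52],"angular":[0,0,0],"jaw":0},{"translation":[-8,15,52],"angular":[0,0,0],"jaw":0},{"translation":[-8,22,52],"angular":[0,0,0],"jaw":0},{"translation":[-9,29,52],"angular":[0,0,0],"jaw":0},{"translation":[-11,36,52],"angular":[0,0,0],"jaw":0}]'; python3 -m creep '[{"translation":[-3,6,0],"angular":[0,0,0],"jaw":0},{"translation":[-7,12,0],"angular":[0,0,0],"jaw":0},{"translation":[-12,18,0],"angular":[0,0,0],"jaw":0},{"translation":[-16,22,0],"angular":[0,0,0],"jaw":0},{"translation":[-20,25,0],"angular":[0,0,0],"jaw":0},{"translation":[-25,27,0],"angular":[0,0,0],"jaw":0},{"translation":[-29,28,0],"angular":[0,0,0],"jaw":0},{"translation":[-29,28,0],"angular":[0,0,0],"jaw":0}]'; python3 - <<'E'
from h import *
v=np.load("b.npy");b=v[:3]
for d,A in((16,1.571),(10,1.571)):
    print(d,A,shift(b,(-42+44*np.cos(A)+d*np.sin(A),40-44*np.sin(A)+d*np.cos(A),153)))
E
```

```text
t: 7.1
ee_pos: [603.8, -232.5, 154.7]
orientation: [-3.103, -0.489, 0.0]
ft_force: [-0.5, 4.1, 0.6]
width: 0.4
grasp_force: 1.6
t: 8.1
ee_pos: [584.6, -268.4, 154.8]
orientation: [3.103, 0.489, -0.0]
ft_force: [0.2, -0.2, -0.6]
width: 0.5
grasp_force: 0.2
16 1.571 [[0.9 0.8 1.8]]
10 1.571 [[-5.1  0.9  1.8]]
```

```bash
python3 -m creep '[{"translation":[-1,1,0],"angular":[0,0,0],"jaw":0},{"translation":[-2,1,0],"angular":[0,0,0],"jaw":0},{"translation":[-3,1,0],"angular":[0,0,0],"jaw":0},{"translation":[-4,1,0],"angular":[0,0,0],"jaw":0},{"translation":[-5,1,0],"angular":[0,0,0],"jaw":0},{"translation":[-6,1,0],"angular":[0,0,0],"jaw":0},{"translation":[-6,1,0],"angular":[0,0,0],"jaw":0},{"translation":[-6,1,0],"angular":[0,0,0],"jaw":0}]'; python3 - <<'E'
from h import *
v=np.load("b.npy");b=v[:3]
print(shift(b,(-42+16,-4,153)))
E
```

```text
t: 9.1
ee_pos: [584.2, -269.2, 155.0]
orientation: [3.103, 0.489, 0.014]
ft_force: [18.0, 9.9, -8.9]
width: 0.7
grasp_force: 10.3
[[1.6 0.2 2. ]]
```

```bash
python3 -m creep '[{"translation":[16,0,0],"angular":[0,0,0],"jaw":0},{"translation":[18,0,-30],"angular":[0,0,0],"jaw":0},{"translation":[18,-15,-55],"angular":[0,0,0.17],"jaw":0},{"translation":[10,-50,-55],"angular":[0,0,0.35],"jaw":0},{"translation":[2,-95,-55],"angular":[0,0,0.53],"jaw":0},{"translation":[0,-111,-55],"angular":[0,0,0.71],"jaw":0},{"translation":[0,-111,-55],"angular":[0,0,0.89],"jaw":0},{"translation":[0,-111,-55],"angular":[0,0,1.07],"jaw":0}]'; python3 -m creep '[{"translation":[0,0,0],"angular":[0,0,0.17],"jaw":0},{"translation":[0,0,0],"angular":[0,0,0.34],"jaw":0},{"translation":[0,0,0],"angular":[0,0,0.5],"jaw":0},{"translation":[0,0,0],"angular":[0,0,0.5],"jaw":0},{"translation":[0,0,0],"angular":[0,0,0.5],"jaw":0},{"translation":[0,0,0],"angular":[0,0,0.5],"jaw":0},{"translation":[0,0,0],"angular":[0,0,0.5],"jaw":0},{"translation":[0,0,0],"angular":[0,0,0.5],"jaw":0}]'; python3 - <<'E'
from h import *
import cv2
im=ctrl.get_image("wrist");a=im
im=ctrl.get_image("scene")[100:300,150:470];cv2.imwrite("pics/w3.png",np.vstack([a,cv2.resize(im,(320,200))@np.eye(3) if 0 else np.hstack([im,im*0])])[:,:,::-1])
v=np.load("b.npy");b=v[:3];print(ctrl.get_obs()["qpos"].round(2))
def pt(t,o,r,z=88):return (-72-r*np.sin(t)+o*np.cos(t),-90+r*np.cos(t)+o*np.sin(t),z)
print(shift(b,pt(0,42,197)))
for t in np.arange(0,1.56,.1):print(round(t,2),shift(b,pt(t,18,197-20*t)))
E
```

```text
t: 10.1
ee_pos: [545.2, -165.3, 209.9]
orientation: [2.915, -1.168, -0.0]
ft_force: [-0.5, 0.0, -0.7]
width: 0.5
grasp_force: 0.0
t: 11.1
ee_pos: [545.3, -165.2, 209.7]
orientation: [2.541, -1.847, -0.0]
ft_force: [0.3, -1.0, 0.3]
width: 0.5
grasp_force: 0.0
[-0.32  0.36  1.76 -0.    1.02  2.51]
[[  0.2  -0.7 121.7]]
0.0 [[  0.6  23.2 121.7]]
0.1 [[  2.   42.8 121.7]]
0.2 [[  5.4  61.9 121.7]]
0.3 [[ 10.7  80.3 121.7]]
0.4 [[ 17.6  98.  121.7]]
0.5 [[ 26.3 114.7 121.7]]
0.6 [[ 36.4 130.3 121.7]]
0.7 [[ 47.9 144.6 121.7]]
0.8 [[ 60.6 157.6 121.7]]
0.9 [[ 74.5 169.1 121.7]]
1.0 [[ 89.2 179.1 121.7]]
1.1 [[104.7 187.4 121.7]]
1.2 [[120.8 194.1 121.7]]
1.3 [[137.2 199.1 121.7]]
1.4 [[153.9 202.4 121.7]]
1.5 [[170.6 203.9 121.7]]
```

View pics/w3.png

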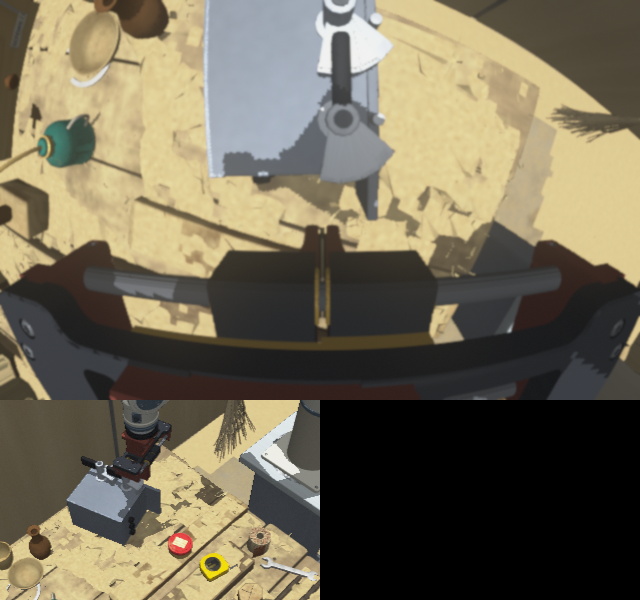

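Both handles point right (unlocked), and the door's end at (372,217) overhangs the box. The fingers are poised beside the side wall, so I descend.

```bash
python3 -m creep '[{"translation":[0,0,30],"angular":[0,0,0],"jaw":0},{"translation":[0,0,60],"angular":[0,0,0],"jaw":0},{"translation":[0,0,80],"angular":[0,0,0],"jaw":0},{"translation":[0,0,100],"angular":[0,0,0],"jaw":0},{"translation":[0,0,120],"angular":[0,0,0],"jaw":0},{"translation":[0,0,120],"angular":[0,0,0],"jaw":0},{"translation":[0,8,120],"angular":[0,0,0],"jaw":0},{"translation":[0,16,120],"angular":[0,0,0],"jaw":0}]'
```

```text
t: 12.2
ee_pos: [530.0, -170.4, 90.5]
orientation: [-2.541, 1.847, -0.002]
ft_force: [0.9, -0.4, -0.1]
width: 0.8
grasp_force: 0.0
```

```bash
python3 -m creep '[{"translation":[1,10,0],"angular":[0,0,0],"jaw":0},{"translation":[2,20,0],"angular":[0,0,0],"jaw":0},{"translation":[3,28,0],"angular":[0,0,0],"jaw":0},{"translation":[4,37,0],"angular":[0,0,0],"jaw":0},{"translation":[6,46,0],"angular":[0,0,0],"jaw":0},{"translation":[9,55,0],"angular":[0,0,0],"jaw":0},{"translation":[13,64,0],"angular":[0,0,0],"jaw":0},{"translation":[17,74,0],"angular":[0,0,0],"jaw":0}]'; python3 - <<'E'
from h import *
v=np.load("b.npy");b=v[:3]
def pt(t,o,r,z=90):return (-72-r*np.sin(t)+o*np.cos(t),-90+r*np.cos(t)+o*np.sin(t),z)
for t in np.arange(.3,1.66,.1):print(round(t,2),shift(b,pt(t,18,197-20*t)))
im=ctrl.get_image("scene")
import cv2;cv2.imwrite("pics/w4.png",cv2.resize(im[120:280,170:430],None,fx=2.5,fy=2.5)[:,:,::-1])
E
```

```text
t: 13.2
ee_pos: [464.5, -209.6, 89.6]
orientation: [2.541, -1.847, -0.0]
ft_force: [-0.4, 0.8, 0.2]
width: 0.5
grasp_force: 0.4
0.3 [[ -6.6 -10.2  -0.4]]
0.4 [[ 0.4  7.4 -0.4]]
0.5 [[ 9.  24.1 -0.4]]
0.6 [[19.1 39.7 -0.4]]
0.7 [[30.6 54.1 -0.4]]
0.8 [[43.4 67.  -0.4]]
0.9 [[57.2 78.5 -0.4]]
1.0 [[72.  88.5 -0.4]]
1.1 [[87.4 96.8 -0.4]]
1.2 [[103.5 103.5  -0.4]]
1.3 [[120.  108.5  -0.4]]
1.4 [[136.6 111.8  -0.4]]
1.5 [[153.4 113.3  -0.4]]
1.6 [[170.  113.2  -0.4]]
```

View pics/w4.png

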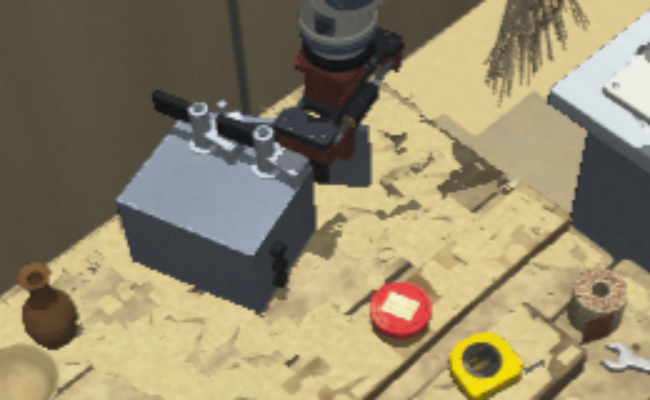

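The door (350,155) is ajar and moving ahead of the fingers, and the levers are still unlocked. I continue along the arc.

```bash
python3 -m creep '[{"translation":[4,16,0],"angular":[0,0,0],"jaw":0},{"translation":[9,24,0],"angular":[0,0,0],"jaw":0},{"translation":[14,32,0],"angular":[0,0,0],"jaw":0},{"translation":[19,40,0],"angular":[0,0,0],"jaw":0},{"translation":[25,47,0],"angular":[0,0,0],"jaw":0},{"translation":[31,54,0],"angular":[0,0,0],"jaw":0},{"translation":[37,61,0],"angular":[0,0,0],"jaw":0},{"translation":[43,67,0],"angular":[0,0,0],"jaw":0}]'; python3 -m creep '[{"translation":[7,6,0],"angular":[0,0,0],"jaw":0},{"translation":[14,11,0],"angular":[0,0,0],"jaw":0},{"translation":[21,16,0],"angular":[0,0,0],"jaw":0},{"translation":[29,21,0],"angular":[0,0,0],"jaw":0},{"translation":[37,26,0],"angular":[0,0,0],"jaw":0},{"translation":[44,30,0],"angular":[0,0,0],"jaw":0},{"translation":[52,33,0],"angular":[0,0,0],"jaw":0},{"translation":[60,36,0],"angular":[0,0,0],"jaw":0}]'; python3 - <<'E'
from h import *
v=np.load("b.npy");b=v[:3]
def pt(t,o,r,z=90):return (-72-r*np.sin(t)+o*np.cos(t),-90+r*np.cos(t)+o*np.sin(t),z)
for t in np.arange(1.1,1.66,.1):print(round(t,2),shift(b,pt(t,18,197-20*t)))
E
```

```text
t: 14.25
ee_pos: [414.2, -271.2, 89.7]
orientation: [2.541, -1.847, -0.0]
ft_force: [-0.4, 0.3, 0.4]
width: 0.3
grasp_force: 0.4
t: 15.25
ee_pos: [398.7, -339.4, 89.7]
orientation: [2.541, -1.847, -0.0]
ft_force: [-0.6, 0.8, -1.0]
width: 0.7
grasp_force: 0.4
1.1 [[-15.8  -5.8  -0.3]]
1.2 [[ 0.3  0.9 -0.3]]
1.3 [[16.8  5.9 -0.3]]
1.4 [[33.4  9.1 -0.3]]
1.5 [[50.2 10.7 -0.3]]
1.6 [[66.7 10.6 -0.3]]
```

```bash
python3 -m creep '[{"translation":[8,3,0],"angular":[0,0,0],"jaw":0},{"translation":[16,6,0],"angular":[0,0,0],"jaw":0},{"translation":[24,8,0],"angular":[0,0,0],"jaw":0},{"translation":[32,9,0],"angular":[0,0,0],"jaw":0},{"translation":[40,10,0],"angular":[0,0,0],"jaw":0},{"translation":[47,11,0],"angular":[0,0,0],"jaw":0},{"translation":[53,11,0],"angular":[0,0,0],"jaw":0},{"translation":[53,11,0],"angular":[0,0,0],"jaw":0}]'; python3 -m creep '[{"translation":[-8,0,0],"angular":[0,0,0],"jaw":0},{"translation":[-25,0,0],"angular":[0,0,0],"jaw":0},{"translation":[-30,0,-30],"angular":[0,0,0],"jaw":0},{"translation":[-30,0,-70],"angular":[0,0,0],"jaw":0},{"translation":[-30,0,-120],"angular":[0,0,0],"jaw":0},{"translation":[-60,0,-150],"angular":[0,0,0],"jaw":0},{"translation":[-90,0,-150],"angular":[0,0,0],"jaw":0},{"translation":[-90,0,-150],"angular":[0,0,0],"jaw":0}]'; python3 - <<'E'
from h import *
import cv2
a=ctrl.get_image("scene")[120:280,170:430];c=ctrl.get_image("side")[130:330,170:430]
cv2.imwrite("pics/w5.png",np.vstack([cv2.resize(a,(468,288)),cv2.resize(c,(390,300),interpolation=2) if 0 else cv2.resize(c,(468,310))])[:,:,::-1])
print([(d["rect"],d["score"]) for d in ctrl.look_for("side","door")[:1]])
E
```

```text
t: 16.25
ee_pos: [405.0, -393.3, 89.8]
orientation: [2.541, -1.848, 0.001]
ft_force: [0.8, 0.3, -0.1]
width: 0.5
grasp_force: 0.0
t: 17.25
ee_pos: [375.8, -304.7, 239.8]
orientation: [-2.543, 1.845, 0.001]
ft_force: [-0.4, -0.1, 0.0]
width: -0.1
grasp_force: 0.0
[([161.3, 187.6, 227.7, 282.5], 0.82)]
```

View pics/w5.png

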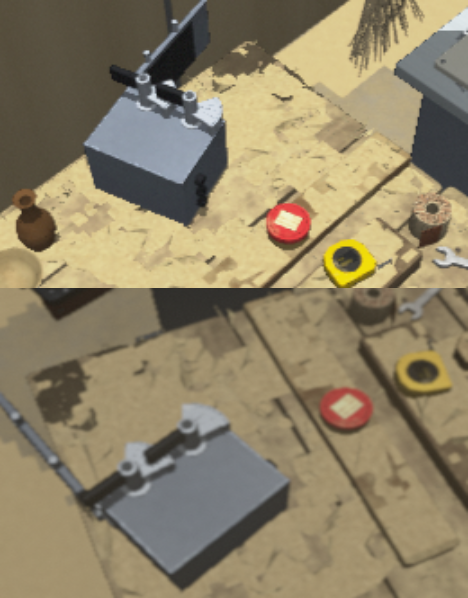

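```bash
python3 - <<'E'
from h import *
b=np.load("b.npy")[:3]
for t in (1.1,1.2,1.3,1.4,1.5,1.6,1.7):
    P=b2w(b,[(-72-r*np.sin(t),-90+r*np.cos(t),118) for r in (0,100,218)])
    print(t,[((proj("side",P)-[170,130])*[1.8,1.55]+[0,288]).round().tolist()],[((proj("scene",P)-[170,120])*1.8).round().tolist()])
E
```

```text
1.1 [[[85.0, 493.0], [70.0, 424.0], [55.0, 352.0]]] [[[129.0, 80.0], [182.0, 52.0], [241.0, 22.0]]]
1.2 [[[85.0, 493.0], [61.0, 426.0], [37.0, 356.0]]] [[[129.0, 80.0], [179.0, 49.0], [233.0, 15.0]]]
1.3 [[[85.0, 493.0], [53.0, 429.0], [19.0, 361.0]]] [[[129.0, 80.0], [175.0, 46.0], [224.0, 8.0]]]
1.4 [[[85.0, 493.0], [45.0, 433.0], [2.0, 368.0]]] [[[129.0, 80.0], [170.0, 43.0], [215.0, 3.0]]]
1.5 [[[85.0, 493.0], [37.0, 437.0], [-15.0, 376.0]]] [[[129.0, 80.0], [165.0, 41.0], [204.0, -2.0]]]
1.6 [[[85.0, 493.0], [29.0, 441.0], [-31.0, 385.0]]] [[[129.0, 80.0], [160.0, 39.0], [193.0, -6.0]]]
1.7 [[[85.0, 493.0], [22.0, 447.0], [-46.0, 396.0]]] [[[129.0, 80.0], [155.0, 37.0], [182.0, -9.0]]]
```

The door end at (205,0) in the scene part matches about 1.5 rad, both levers lie along the box's width, and the robot is clear.

```bash
python3 -c "
from workcell import ctrl
print(ctrl.close_job())"
```

```text
the job is handed in; nothing more can be done
None
```

I handed the job in at about 17 s. Both levers are turned to their unlocked stops, the door stands open at about 1.5 rad by the camera views, and no bystander was touched; no verdict came back on hand-in.

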